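# Level the vanity shelf with a spirit level and its screw foot, and hold it pressed

## Robot

A 6-joint arm with a two-finger parallel gripper is mounted at the origin on the work surface. World frame = base frame: x ahead of the robot, y to its left, z up, the work surface at z = 0. Lengths are in m, angles in rad, forces in N, time in s.
With the tool pointing down it reaches from about 0.25 to 0.85 m from the base axis. Payload 12.5 kg.
Tool frame: the origin (TCP) lies at the very end of the fingers, on their centre line; the grasp point (between the pads) lies 19 mm behind it; z points along the fingers, y is the direction in which the jaws open and shut (so a half turn about z gives the same grasp; the last joint's range is limited). The gripper opens to 93 mm and grips with 3 to 60 N. Pads are 15 mm wide; open, the fingers measure 128 mm over their backs; the gripper's body (75 mm by 188 mm) begins 65 mm behind the grasp point.
Start: joints at [1.228, 0.351, 1.652, -0, 1.139, -0.085], TCP at [0.14, 0.532, 0.219] pointing down, gripper open.
Joint ranges: [-2.75, 2.75], [-0.79, 2.1], [0.01, 2.65], [-1.57, 4.71], [0.07, 3.14], [-2.87, 2.87]. Speed limits (rad/s): [2.22, 2.22, 2.79, 3.14, 3.14, 3.14].

## Interface

Orientations are given as a rotation vector (axis times angle).
In Python, from station import ctrl gives the robot as it stands.
- The arm moves only by the shell command python3 -m pendant 'ROWS' [FORCE]. ROWS is JSON, a list that holds one entry, the list of rows, each a list of 5 numbers: the finger opening in m, from 0 to 0.093, then the shift along the tool's x, y, z in m, then the turn about the tool's z in rad. A call has exactly 8 rows; each row shifts and turns the commanded pose from where the row before left it, along the tool's axes as they then stand; what a row does not reach is not made up. A row lasts 1/8 s, in which the tool goes at most 62.5 mm and 10.7 degrees, less where a joint would pass 70% of its speed; a pose out of reach is approached as far as the arm can. A call is refused whole if a number of a shift passes 0.0625 or a number of a turn 0.188, either way. A call with a gripper value outside its range is refused whole. The fingers move at their own pace and stop on an object; FORCE is the grip in N (left out, the last holds). Time passes only in rows, so rows that do not move let the fingers close, or fill a call up. It gives the time, the measured TCP pose, the force and the opening at its end, in the units of the state.
- ctrl.sense(): the state, without advancing time (a new reading comes with each control period).
- ctrl.read_camera(name): name is "side" or "top" or "wrist"; returns the picture (480x640x3 uint8, red, green, blue); there is no depth.
- ctrl.calibration(name): a dict with "fx", "fy", "cx", "cy" (pixels), "pose" (4x4, takes a point from camera to world coordinates); the wrist camera has in their place "mount" (4x4, takes a point from camera to tool coordinates, whose origin is the TCP and whose axes are the flange's). Camera axes: x right, y down, z forward; pixel columns grow to the right and rows downward; lengths in m; the calibration is good to about 2 mm. A picture is of the moment at which its call begins: read the wrist's pose just before it. calibration takes no time and is no camera call.
- ctrl.job_done(): hands the job in, once; it reports no verdict.
The state is a dict: "time": time; "joints": joint angles; "joint_vel": joint speeds; "joint_efforts": joint torques, N m; "tool_pos": TCP position; "orientation": TCP orientation; "ft_force": force on the tool from outside, world axes, zero at the start; "wrist_torque": the same for the moment, N m; "finger_gap": finger opening in m.
Only numpy, scipy, OpenCV 4.12 (cv2) and the standard library are available. Lean on these libraries where they do the work, as an engineer would, in place of code of your own. Each camera call takes 0.05 s, during which the arm holds its last target.

## Task

Stand the blue spirit level upright on the small wooden vanity shelf, lengthwise along it between the knob and the hinged end, and let go of it. Then grip the black knob of the shelf's screw foot, press it down until the foot stands firmly on its steel pad against the spring that lifts that end, and turn it counter-clockwise (seen from above) until the bubble sits still between the two black lines. Finish while still gripping the knob and pressing it down with the bubble centred; leave the lens tray, the vial and the wooden box where they are.

Things in the scene. Friction and masses are not known exactly. Their poses are not given: they have to be found in the camera images.
- level: loose blue bar spirit level, 140 x 24 x 28 mm (length along its own x, height along z), about 200 g; origin at its centre, 14 mm above its underside. It starts upright on the counter. A green window in its top shows a white bubble, 10 mm long, and two black lines 9.3 mm either side of the middle
- bubble (a joint): position of the bubble's centre along the level's own x, in m; 0 = middle, end stops at +-0.017. The bubble runs to the higher end, about 1.8 mm per mrad of tilt along the level, and settles in about 1.5 s
- shelf_mid (a point): point on top of the wooden shelf board where the level's middle may stand, about 60 mm up. z up from the board; y along the board towards its hinged end (edge 125 mm off; hinge axis along x, 110 mm off). Towards -y: knob's axis 165 mm off, edge 205 mm off. Board 140 mm wide (x), 14 mm thick. Springs hold the knob's end up (slope about 0.03 rad) until it is pressed
- foot: screw foot through the board: round black knob, 36 mm diameter, 30 mm tall, origin at its middle, about 27 mm above the board (12 mm free below it), z = turning axis, up. Light friction (0.05 N m). Counter-clockwise from above draws the foot up 1.9 mm per rad: pressed on its pad, this end sinks and the bubble moves about 13 mm per rad towards the hinged end. Starts about 0.6 to 1.4 rad too far out
- pad: fixed steel disc on the counter under the foot's rounded tip, 48 mm diameter, 6 mm high; origin at its underside. Pressing the knob lowers it 3 to 8 mm against the springs (up to about 4 N) until the tip stands on this pad and goes no farther; what is pressed beyond that acts on the pad: 10 N in all is firm
- lens_tray: bystander: loose yellow lens tray, 100 x 60 x 16 mm, on the counter beyond the shelf; origin at its underside
- vial: bystander: loose amber glass vial with black screw top, 32 mm diameter, 60 mm tall, on the robot's side of the shelf; origin at its underside
- wood_box: bystander: loose wooden box with sliding lid, 120 x 80 x 50 mm, to the left of the shelf, black tweezers on it; origin at its underside
Things that resemble listed ones, but are neither listed nor needed, are in the scene too. Of the things that look like the level, take the one that is farthest from the robot's base at the start.

How it is judged:
On the way:
1. the spirit level stands upright and released on the shelf, along it (x of level in the frame of shelf_mid between -0.055 and 0.055 m and y of level in the frame of shelf_mid between -0.075 and 0.058 m and z of level in the frame of shelf_mid between 0.009 and 0.019 m and angle between the x axis of level and the y axis of shelf_mid, either way round below 0.26 rad and contact force between the fingers and level below 0.1 N and linear speed of level below 0.05 m/s), for 0.3 s.
At the end, for the whole second after the job is handed in: Level released, still and upright on the board, along it within 15 deg, its middle within 55 mm across and 75 (to knob) / 58 mm along of the marked point; bubble at rest within 4.2 mm of the middle; gripper still on the knob (over 2 N), foot pressed on its pad (over 1 N) (all of step 1 and value of joint bubble between -0.0042 and 0.0042 m and velocity of joint bubble between -0.02 and 0.02 m/s and contact force between the fingers and foot above 2 N and contact force between foot and pad above 1 N); the arm keeps its last pose, push and grip.
It fails at once if the lens tray is moved by more than 20 mm (distance of lens_tray from where it was at the start of the episode above 0.02 m).
It fails at once if the vial is moved by more than 20 mm (distance of vial from where it was at the start of the episode above 0.02 m).
It fails at once if the wooden box is moved by more than 20 mm (distance of wood_box from where it was at the start of the episode above 0.02 m).
It also fails if it takes over 58 s, if anything falls off the work surface, if the arm or the gripper's body presses on something with over 40 N, if the wrist force passes 120 N, or if a joint passes its speed limit or range.

## Working session

There is one attempt and no reset: what is moved stays moved. The work goes in short steps, Python scripts to look and compute and a shell command to move; the robot and the scene stay as the last step left them, time stands still between calls to the robot, and variables do not carry over. Pictures are saved under pics/ and viewed, and the job is handed in when it is done.

```bash
ls; mkdir -p pics; python3 - <<'E'
from station import ctrl
import cv2,numpy as np
np.set_printoptions(precision=4,suppress=True)
print(ctrl.sense())
for n in ["side","top","wrist"]:
    c=ctrl.calibration(n);print(n,c)
    cv2.imwrite(f"pics/{n}0.png",ctrl.read_camera(n)[:,:,::-1])
E
```

```text
pics
{'time': 0.0, 'joints': array([ 1.2284,  0.3513,  1.6524, -0.    ,  1.1391, -0.0846]), 'joint_vel': array([-0.0007, -0.0001,  0.0009,  0.    ,  0.0005,  0.0001]), 'joint_efforts': array([  0.0002, -49.7323, -28.5249,   0.0699,   0.0257,  -0.0001]), 'tool_pos': array([0.1401, 0.5315, 0.2181]), 'orientation': array([-0.4038, -3.1153,  0.0019]), 'ft_force': array([ 0.3463,  0.2184, -0.2272]), 'wrist_torque': array([0.0161, 0.0091, 0.0134]), 'finger_gap': 0.09297414045628037}
side {'fx': 488.41724442533297, 'fy': 488.41724442533297, 'cx': 325.57358864092987, 'cy': 250.47728158163088, 'pose': array([[ 0.9175, -0.2435,  0.3146,  0.229 ],
       [-0.3977, -0.5809,  0.7102, -0.7932],
       [ 0.0098, -0.7767, -0.6298,  0.8197],
       [ 0.    ,  0.    ,  0.    ,  1.    ]])}
top {'fx': 597.4566636466839, 'fy': 597.4566636466839, 'cx': 327.00854070703053, 'cy': 234.80565195597023, 'pose': array([[ 0.0628, -0.9733,  0.2209,  0.264 ],
       [-0.998 , -0.0625,  0.0083,  0.0266],
       [ 0.0057, -0.2209, -0.9753,  1.4278],
       [ 0.    ,  0.    ,  0.    ,  1.    ]])}
wrist {'fx': 396.74962971534535, 'fy': 396.74962971534535, 'cx': 314.45717466721175, 'cy': 234.18720926622126, 'mount': array([[-0.0004, -0.9654, -0.2609,  0.0719],
       [ 1.    , -0.0005,  0.0002,  0.0006],
       [-0.0003, -0.2609,  0.9654, -0.167 ],
       [ 0.    ,  0.    ,  0.    ,  1.    ]])}
```

View pics/top0.png

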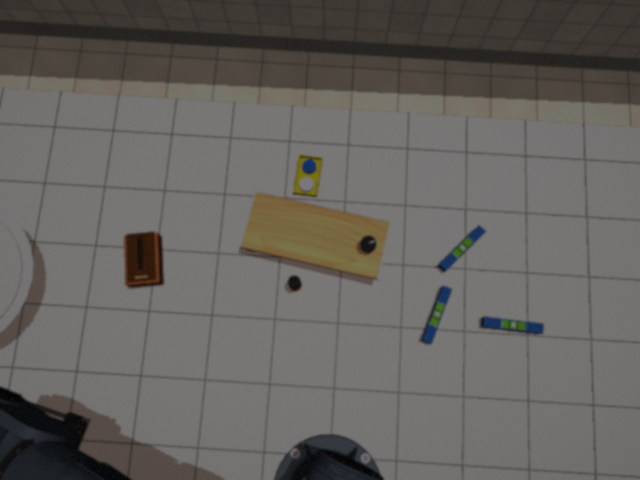

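View pics/side0.png

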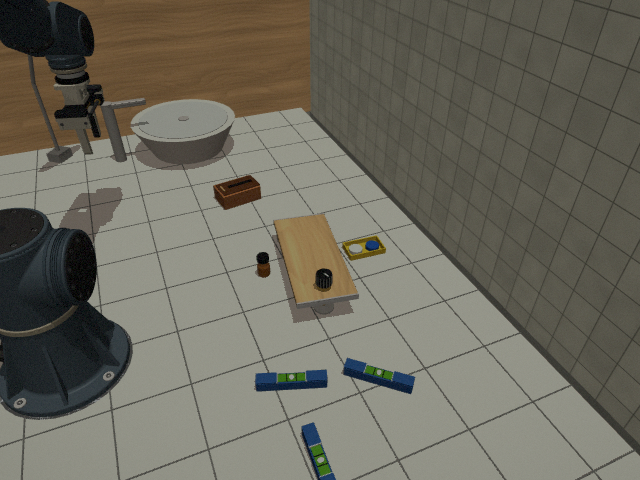

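View pics/wrist0.png

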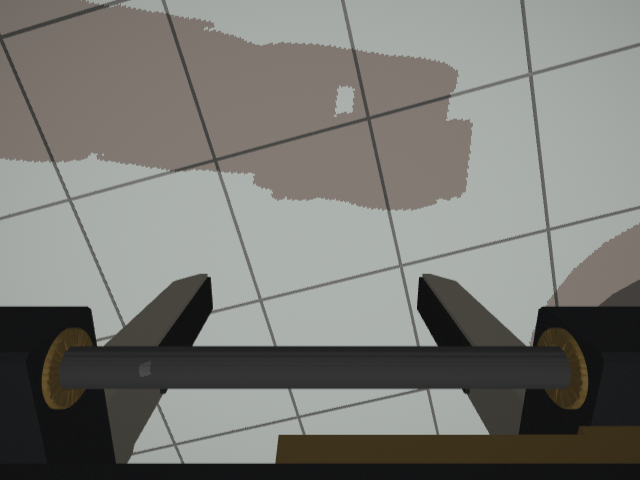

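The top view shows three blue levels: A at (462,248), B at (436,315) and C at (512,325). The shelf's knob is at (368,244), the vial at (294,283), the tray at (308,175) and the box at (143,259). I'll compute the distances and take a close crop.

```bash
cat > h.py <<'E'
from station import ctrl
import cv2,numpy as np
from scipy.spatial.transform import Rotation as R
np.set_printoptions(precision=4,suppress=True)
def pose(n):
    c=ctrl.calibration(n)
    if n!="wrist": return c,c["pose"]
    s=ctrl.sense();T=np.eye(4);T[:3,:3]=R.from_rotvec(s["orientation"]).as_matrix();T[:3,3]=s["tool_pos"]
    return c,T@c["mount"]
def p2w(n,u,v,z,cp=None):
    c,P=cp or pose(n)
    d=P[:3,:3]@np.array([(u-c["cx"])/c["fx"],(v-c["cy"])/c["fy"],1.]);o=P[:3,3]
    return o+d*(z-o[2])/d[2]
def w2p(n,p,cp=None):
    c,P=cp or pose(n)
    q=P[:3,:3].T@(np.array(p)-P[:3,3]);return np.array([c["cx"]+c["fx"]*q[0]/q[2],c["cy"]+c["fy"]*q[1]/q[2]])
def snap(n,name,crop=None,s=1):
    im=ctrl.read_camera(n)[:,:,::-1]
    if crop: x0,y0,x1,y1=crop; im=im[y0:y1,x0:x1]
    if s!=1: im=cv2.resize(im,None,fx=s,fy=s,interpolation=cv2.INTER_CUBIC)
    cv2.imwrite(f"pics/{name}.png",im)
E
python3 - <<'E'
from h import *
im=cv2.imread("pics/top0.png")
cv2.imwrite("pics/topA.png",cv2.resize(im[210:350,410:550],None,fx=4,fy=4,interpolation=cv2.INTER_CUBIC))
cv2.imwrite("pics/topS.png",cv2.resize(im[180:300,230:400],None,fx=4.5,fy=4.5,interpolation=cv2.INTER_CUBIC))
for n,u,v in [("A",462,248),("B",436,315),("C",512,325)]:
    p=p2w("top",u,v,0.028);print(n,p,np.hypot(*p[:2]))
E
```

```text
A [ 0.5694 -0.286   0.028 ] 0.6371521151214599
B [ 0.4058 -0.2274  0.028 ] 0.4651352438647853
C [ 0.3938 -0.4046  0.028 ] 0.5645970099371066
```

View pics/topA.png

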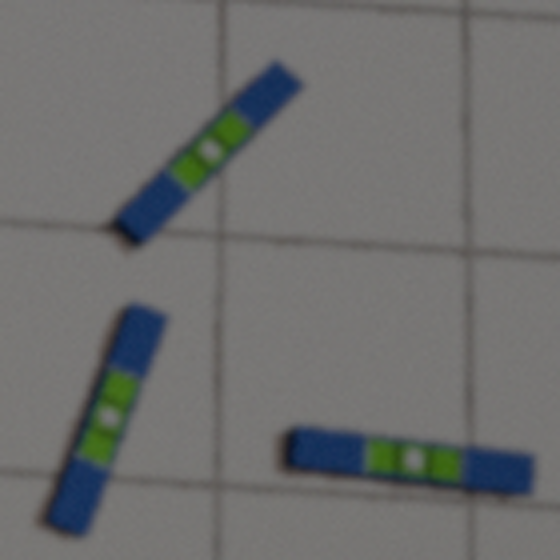

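View pics/topS.png

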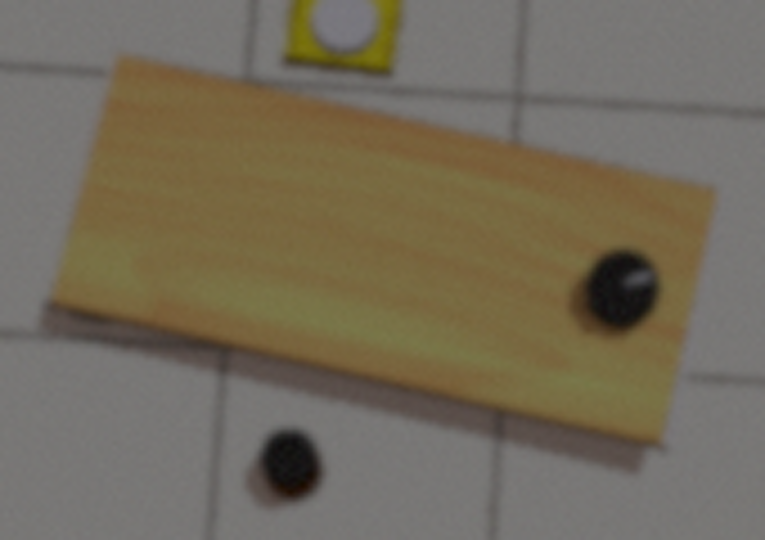

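```bash
python3 - <<'E'
from h import *
f=lambda x,y,s,ox,oy:(x/s+ox,y/s+oy)
t=lambda x,y,z:p2w("top",*f(x,y,4.5,230,180),z)
tl,bl,tr,br=t(118,55,.058),t(52,302,.058),t(715,187,.066),t(662,443,.066)
print("corners",tl,bl,tr,br,np.linalg.norm(tr-tl),np.linalg.norm(br-bl),np.linalg.norm(tl-bl),np.linalg.norm(tr-br))
k=t(622,290,.066+.042);print("knob top",k)
h=(tl+bl)/2;e=(tr+br)/2;yd=(h-e)[:2];L=np.linalg.norm(yd);yd/=L
print("yaw ydir",np.degrees(np.arctan2(yd[1],yd[0])),L)
mid=(h[:2]-yd*.125+e[:2]+yd*.205)/2;print("mid",mid,"knobpred",mid-.165*yd)
a=lambda x,y:p2w("top",*f(x,y,4,410,210),.028)
n=(a(115,220)+a(142,240))/2;fa=(a(278,62)+a(303,85))/2
d=(fa-n)[:2];print("level",n,fa,np.linalg.norm(d),"yaw",np.degrees(np.arctan2(d[1],d[0])),(n+fa)/2,a(210,152))
s=ctrl.sense();print(R.from_rotvec(s["orientation"]).as_matrix())
E
```

```text
corners [0.6674 0.2135 0.058 ] [0.532  0.2358 0.058 ] [ 0.6136 -0.105   0.066 ] [ 0.4771 -0.0833  0.066 ] 0.3230383234024702 0.3238474945845108 0.13728187557205299 0.1382257887676951
knob top [ 0.5466 -0.0564  0.108 ]
yaw ydir 80.31876948501628 0.32334361879047024
mid [0.5792 0.1047] knobpred [ 0.5515 -0.058 ]
level [ 0.519  -0.2394  0.028 ] [ 0.6209 -0.3351  0.028 ] 0.13974456039304958 yaw -43.196624443867 [ 0.57   -0.2872  0.028 ] [ 0.5694 -0.2872  0.028 ]
[[-0.9669  0.255  -0.0003]
 [ 0.255   0.9669 -0.0008]
 [ 0.0001 -0.0009 -1.    ]]
```

Level A at (462,248) is farthest, 0.637 m against 0.565 m and 0.465 m, and the crop confirms it. It is centred at (0.570,-0.287) with yaw -43.2°. Next I turn the jaws +0.496 rad about tool z and travel.

```bash
python3 -m pendant '[[[0.093,0,0,0,0.165],[0.093,0,0,0,0.165],[0.093,0,0,0,0.165],[0.093,-0.05,-0.017,0,0],[0.093,-0.055,-0.019,0,0],[0.093,-0.055,-0.019,0,0],[0.093,-0.055,-0.019,0,0],[0.093,-0.055,-0.019,0,0]]]' 20
```

```text
time: 1.15
tool_pos: [0.2741, 0.2777, 0.2187]
orientation: [1.154, 2.922, 0.0]
ft_force: [1.4, 0.8, 0.2]
finger_gap: 0.0933
```

```bash
cat >> h.py <<'E'
def togo(x,y,z,yaw_y=None):
    s=ctrl.sense();M=R.from_rotvec(s["orientation"]).as_matrix()
    print("t",s["time"],"tcp",s["tool_pos"],"yawY",np.degrees(np.arctan2(M[1,1],M[0,1])),"F",s["ft_force"],"gap",round(s["finger_gap"],4),"j",s["joints"])
    print("tool shift",M.T@(np.array([x,y,z])-s["tool_pos"]))
E
python3 -c "
from h import *;togo(.57,-.287,.2)"
```

```text
t 1.15 tcp [0.2741 0.2777 0.2187] yawY 46.89467121970914 F [1.4311 0.8042 0.1994] gap 0.0933 j [ 0.6725  0.0514  2.0291 -0.0001  1.0608 -0.1459]
tool shift [-0.6019 -0.2101  0.0187]
```

```bash
python3 -m pendant '[[[0.093,-0.055,-0.019,0,0],[0.093,-0.055,-0.019,0,0],[0.093,-0.055,-0.019,0,0],[0.093,-0.055,-0.019,0,0],[0.093,-0.055,-0.019,0,0],[0.093,-0.055,-0.019,0,0],[0.093,-0.055,-0.019,0,0],[0.093,-0.055,-0.019,0,0]]]' 20 && python3 -m pendant '[[[0.093,-0.05,-0.019,0.01,0],[0.093,-0.05,-0.019,0.01,0],[0.093,-0.03,-0.01,0.02,0],[0.093,0,0,0.02,0],[0.093,0,0,0,0],[0.093,0,0,0,0],[0.093,0,0,0,0],[0.093,0,0,0,0]]]' 20;python3 -c "
from h import *;togo(.57,-.287,.2);snap('wrist','w1')"
```

```text
time: 2.15
tool_pos: [0.4914, -0.1344, 0.2185]
orientation: [-1.155, -2.921, -0.0]
ft_force: [0.1, 1.5, 0.3]
finger_gap: 0.0931
time: 3.15
tool_pos: [0.5531, -0.2562, 0.1594]
orientation: [1.154, 2.921, -0.0]
ft_force: [0.7, -0.4, 0.3]
finger_gap: 0.0928
t 3.15 tcp [ 0.5531 -0.2562  0.1594] yawY 46.88636504274275 F [ 0.738  -0.4191  0.298 ] gap 0.0928 j [-0.5102  0.52    1.5481  0.      1.0724 -1.3285]
tool shift [-0.0334 -0.0109 -0.0406]
```

View pics/w1.png

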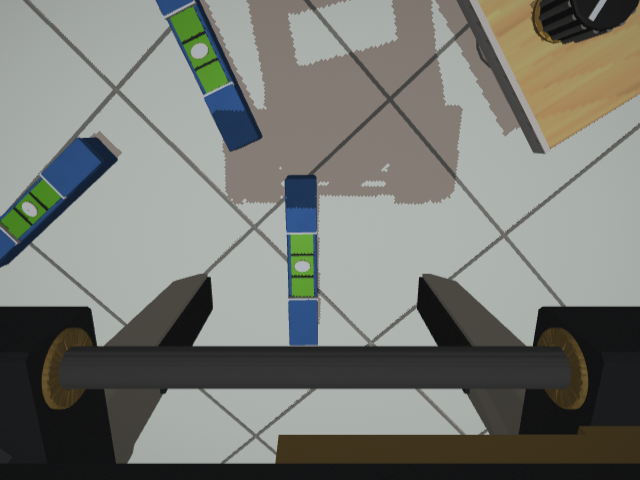

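The chosen level's green window is centred at about (302,266), with far top edge corners at (285,208)–(316,208) and lower edges near (289,345)–(318,345). The knob is at (590,15) and the other two levels are upper left.

```bash
python3 -c "
from h import *
cp=pose('wrist')
c=p2w('wrist',302,266,.028,cp);print(c)
a=(p2w('wrist',288,233,.028,cp)+p2w('wrist',314.5,233,.028,cp))/2;b=(p2w('wrist',290.5,299,.028,cp)+p2w('wrist',317.5,299,.028,cp))/2
d=(a-b)[:2];print(a,b,(a+b)/2,np.degrees(np.arctan2(d[1],d[0])),np.linalg.norm(d))
togo(c[0],c[1],.2)"
```

```text
[ 0.572  -0.2866  0.028 ]
[ 0.5519 -0.2683  0.028 ] [ 0.5937 -0.305   0.028 ] [ 0.5728 -0.2867  0.028 ] 138.66530943898246 0.05567961661082625
t 3.2 tcp [ 0.553  -0.2562  0.1592] yawY 46.88230776104902 F [ 0.1936 -0.1595  0.4411] gap 0.0926 j [-0.5102  0.5203  1.5482 -0.      1.0724 -1.3285]
tool shift [-0.0346 -0.0092 -0.0408]
```

```bash
python3 -m pendant '[[[0.093,-0.035,-0.0095,0.02,-0.02],[0.093,0,0,0.04,0],[0.093,0,0,0.04,0],[0.093,0,0,0.03,0],[0.093,0,0,0.0235,0],[0.093,0,0,0,0],[0.06,0,0,0,0],[0.04,0,0,0,0]]]' 20; python3 -c "
from h import *;togo(.572,-.2866,.0055)"
```

```text
time: 4.2
tool_pos: [0.5726, -0.2875, 0.0065]
orientation: [1.125, 2.931, -0.001]
ft_force: [-0.7, 0.6, -0.2]
finger_gap: 0.0775
t 4.2 tcp [ 0.5726 -0.2875  0.0065] yawY 48.01971113209266 F [-0.7372  0.6358 -0.1885] gap 0.0775 j [-0.538   0.7736  1.5306 -0.      0.8355 -1.3761]
tool shift [0.001  0.0003 0.001 ]
```

```bash
python3 -m pendant '[[[0.015,0,0,0,0],[0.015,0,0,0,0],[0.015,0,0,0,0],[0.015,0,0,0,0],[0.015,0,0,0,0],[0.015,0,0,0,0],[0.015,0,0,-0.04,0],[0.015,0,0,-0.05,0]]]' 20; python3 -c "
from h import *;togo(.572,-.2866,.2);snap('wrist','w2')"
```

```text
time: 5.2
tool_pos: [0.5711, -0.2867, 0.0949]
orientation: [-1.124, -2.93, -0.001]
ft_force: [0.1, -0.5, -2.6]
finger_gap: 0.0238
t 5.2 tcp [ 0.5711 -0.2867  0.0949] yawY 48.01265077292816 F [ 0.05   -0.4863 -2.5625] gap 0.0238 j [-0.5381  0.6492  1.5028  0.      0.9926 -1.3761]
tool shift [-0.0003  0.0006 -0.1051]
```

View pics/w2.png

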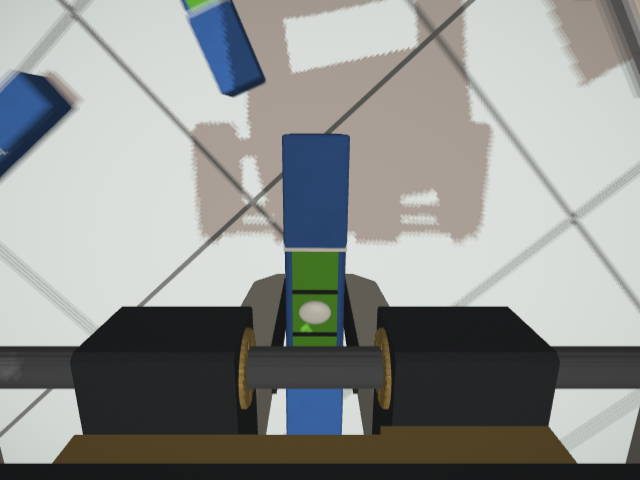

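The level is held centred in the jaws (window at (315,312), gap 23.8 mm). Next I lift, turn +1.007 rad and travel over the shelf.

```bash
python3 -m pendant '[[[0.015,0,0,-0.03,0.168],[0.015,0,0,-0.03,0.168],[0.015,0,0,-0.03,0.168],[0.015,0,0,-0.015,0.168],[0.015,0,0,0,0.168],[0.015,0,0,0,0.167],[0.015,0,0,0,0],[0.015,0.02,-0.003,0,0]]]' 20; python3 -c "
from h import *;togo(.579,.105,.2)"
```

```text
time: 6.25
tool_pos: [0.5721, -0.267, 0.1997]
orientation: [-2.398, -2.029, 0.0]
ft_force: [-0.3, 0.8, -2.0]
finger_gap: 0.0239
t 6.25 tcp [ 0.5721 -0.267   0.1997] yawY -9.55372198358466 F [-0.3424  0.7982 -2.0255] gap 0.0239 j [-0.5104  0.5169  1.4465 -0.0001  1.1786 -0.3436]
tool shift [ 0.368  -0.0549 -0.0003]
```

```bash
python3 -m pendant '[[[0.015,0.045,-0.007,0,0],[0.015,0.055,-0.008,0,0],[0.015,0.055,-0.008,0,0],[0.015,0.055,-0.008,0,0],[0.015,0.055,-0.008,0,0],[0.015,0.055,-0.008,0,0],[0.015,0.045,-0.007,0,0],[0.015,0,0,0,0]]]' 20; python3 -c "
from h import *;togo(.579,.105,.2);snap('wrist','w3');snap('top','t3',(210,150,410,300),4)"
```

```text
time: 7.25
tool_pos: [0.5796, 0.1056, 0.2]
orientation: [-2.394, -2.034, -0.0]
ft_force: [-0.1, 0.3, -2.5]
finger_gap: 0.0239
t 7.25 tcp [0.5796 0.1056 0.2   ] yawY -9.292739767291012 F [-0.0644  0.2922 -2.4872] gap 0.0239 j [0.1009 0.4404 1.5667 0.0006 1.1347 0.2628]
tool shift [-0.0007 -0.0005  0.    ]
```

View pics/w3.png

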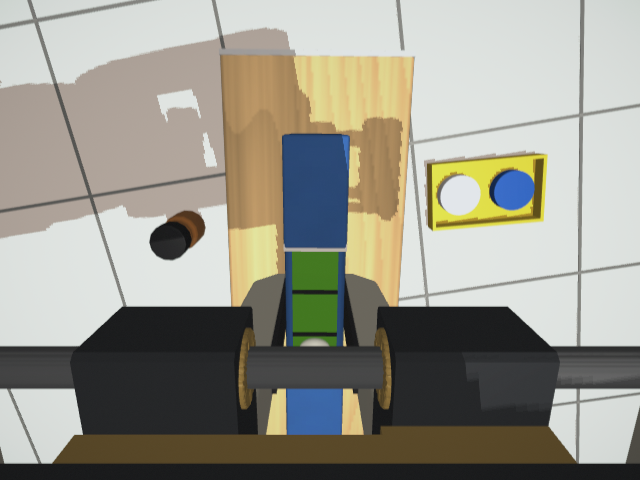

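View pics/t3.png

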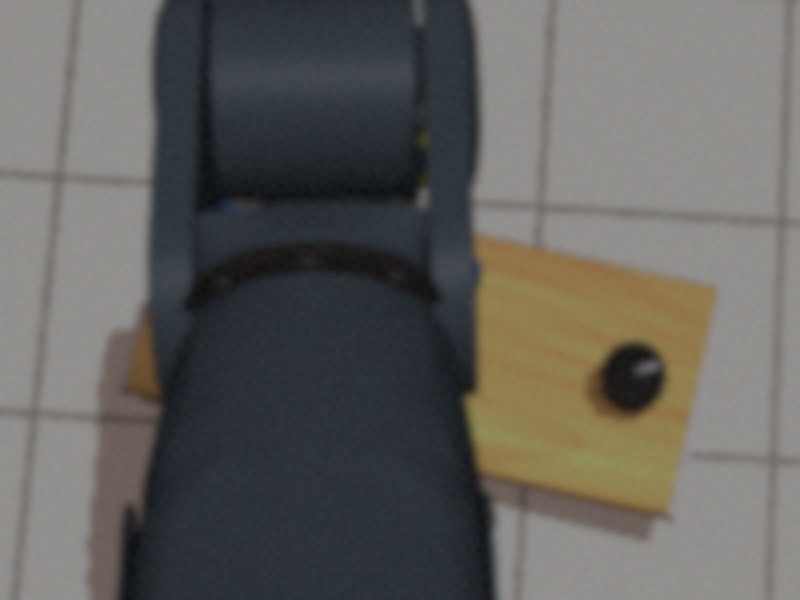

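The level hangs over the board centreline, and the vial (170,240) and tray (487,190) are clear. Descending.

```bash
python3 -m pendant '[[[0.015,0,0,0.03,0],[0.015,0,0,0.04,0],[0.015,0,0,0.035,0],[0.015,0,0,0.015,0],[0.015,0,0,0.004,0],[0.015,0,0,0.002,0],[0.015,0,0,0,0],[0.015,0,0,0,0]]]' 20; python3 -c "
from h import *;togo(.579,.105,.07)"
```

```text
time: 8.35
tool_pos: [0.5809, 0.102, 0.0749]
orientation: [2.4, 2.026, 0.001]
ft_force: [0.5, -0.7, -2.3]
finger_gap: 0.0237
t 8.35 tcp [0.5809 0.102  0.0749] yawY -9.674850151281309 F [ 0.5314 -0.6565 -2.3163] gap 0.0237 j [ 0.0949  0.5987  1.6581 -0.      0.8836  0.2638]
tool shift [ 0.0026 -0.0023  0.0049]
```

```bash
python3 -m pendant '[[[0.015,0,0,0.001,0],[0.015,0,0,0.001,0],[0.015,0,0,0.001,0],[0.015,0,0,0.001,0],[0.015,0,0,0.001,0],[0.015,0,0,0.001,0],[0.015,0,0,0,0],[0.015,0,0,0,0]]]' 20; python3 -c "
from h import *;togo(.579,.105,.07);snap('side','s4',(230,180,430,330),4)"
```

```text
time: 9.35
tool_pos: [0.5805, 0.1019, 0.0682]
orientation: [2.401, 2.026, 0.0]
ft_force: [0.1, -0.4, -1.9]
finger_gap: 0.0238
t 9.35 tcp [0.5805 0.1019 0.0682] yawY -9.68366742059237 F [ 0.0873 -0.4475 -1.9308] gap 0.0238 j [ 0.0948  0.6085  1.6611 -0.      0.8719  0.2639]
tool shift [ 0.0028 -0.002  -0.0018]
```

View pics/s4.png

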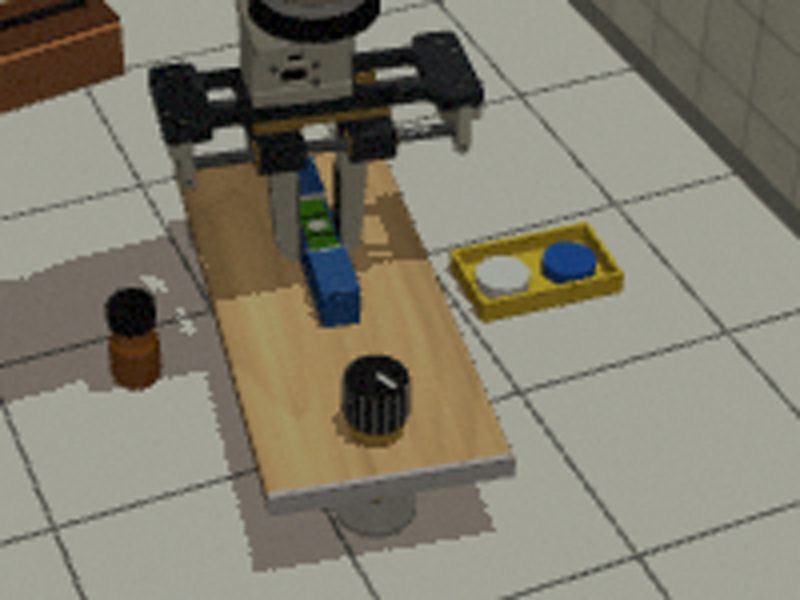

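The side view shows the level above the board, about 2–5 mm off, well in line. I continue down gently.

```bash
python3 -m pendant '[[[0.015,0,0,0.001,0],[0.015,0,0,0.001,0],[0.015,0,0,0.001,0],[0.015,0,0,0.001,0],[0.015,0,0,0,0],[0.015,0,0,0,0],[0.015,0,0,0,0],[0.015,0,0,0,0]]]' 20; python3 -c "
from h import *;togo(.579,.105,.066)"
```

```text
time: 10.4
tool_pos: [0.5806, 0.1018, 0.0656]
orientation: [2.401, 2.026, 0.0]
ft_force: [-7.7, -2.2, 16.1]
finger_gap: 0.0239
t 10.4 tcp [0.5806 0.1018 0.0656] yawY -9.680356949102 F [-7.7343 -2.1524 16.1133] gap 0.0239 j [ 0.0948  0.6123  1.6622 -0.0003  0.8669  0.2639]
tool shift [ 0.0029 -0.0021 -0.0004]
```

Contact. I ease up about 1.5 mm and open.

```bash
python3 -m pendant '[[[0.015,0,0,-0.001,0],[0.015,0,0,-0.0005,0],[0.03,0,0,0,0],[0.04,0,0,0,0],[0.05,0,0,0,0],[0.05,0,0,0,0],[0.05,0,0,0,0],[0.05,0,0,0,0]]]' 20; python3 -c "
from h import *;togo(.579,.105,.066);snap('side','s5',(230,180,430,330),4)"
```

```text
time: 11.4
tool_pos: [0.5805, 0.1019, 0.0656]
orientation: [2.401, 2.026, 0.0]
ft_force: [1.2, 0.7, 0.1]
finger_gap: 0.0498
t 11.4 tcp [0.5805 0.1019 0.0656] yawY -9.685413015619716 F [1.2218 0.6786 0.1303] gap 0.0498 j [0.0948 0.6123 1.6622 0.     0.8672 0.2639]
tool shift [ 0.0028 -0.002  -0.0004]
```

View pics/s5.png

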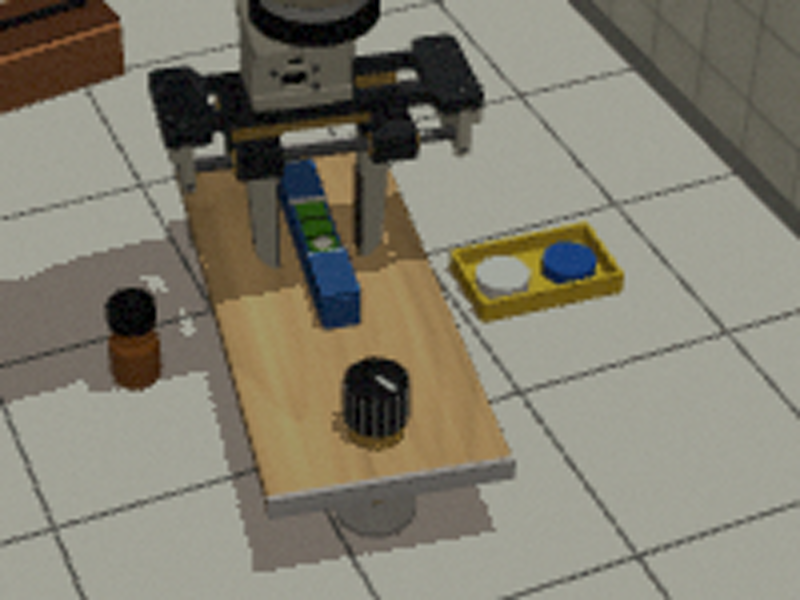

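Released and upright, and the bubble has run to the knob (higher) end as expected. Now I lift and move over the knob.

```bash
python3 -m pendant '[[[0.06,0,0,-0.02,0],[0.06,0,0,-0.045,0],[0.06,0,0,-0.045,0],[0.08,-0.03,0,0,0],[0.08,-0.045,0,0,0],[0.08,-0.045,0,0,0],[0.08,-0.042,-0.004,0,0],[0.08,0,0,0,0]]]' 20; python3 -c "
from h import *;togo(.549,-.057,.17);snap('wrist','w6');snap('side','s6',(230,180,430,330),4);snap('top','t6',(210,150,410,300),4)"
```

```text
time: 12.45
tool_pos: [0.5488, -0.0592, 0.1757]
orientation: [2.404, 2.022, -0.0]
ft_force: [-0.8, -0.1, -0.1]
finger_gap: 0.08
t 12.45 tcp [ 0.5488 -0.0592  0.1757] yawY -9.855472856273243 F [-0.8276 -0.0957 -0.0665] gap 0.08 j [-0.1916  0.4026  1.6906 -0.0002  1.0483 -0.0195]
tool shift [ 0.0022 -0.0002  0.0057]
```

View pics/w6.png

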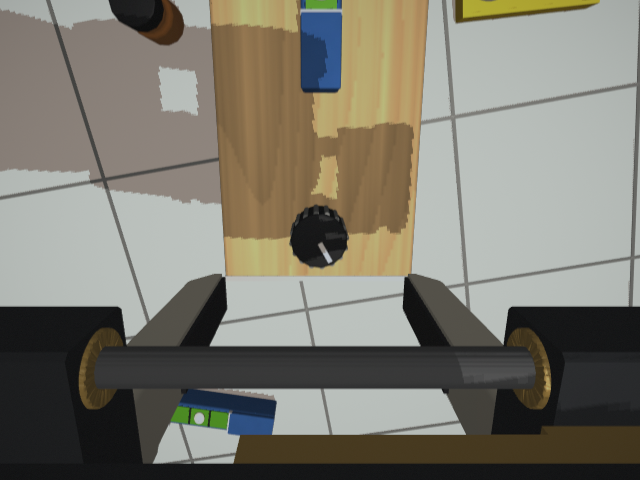

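View pics/s6.png

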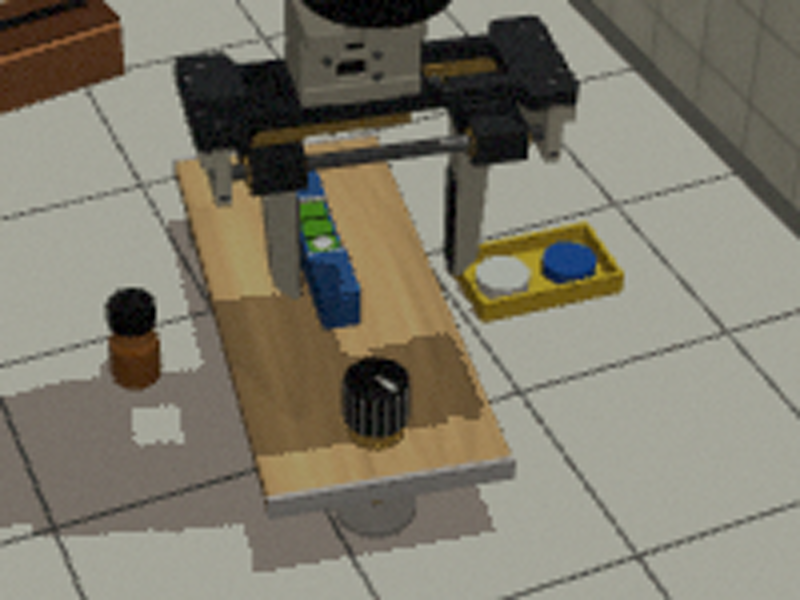

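View pics/t6.png

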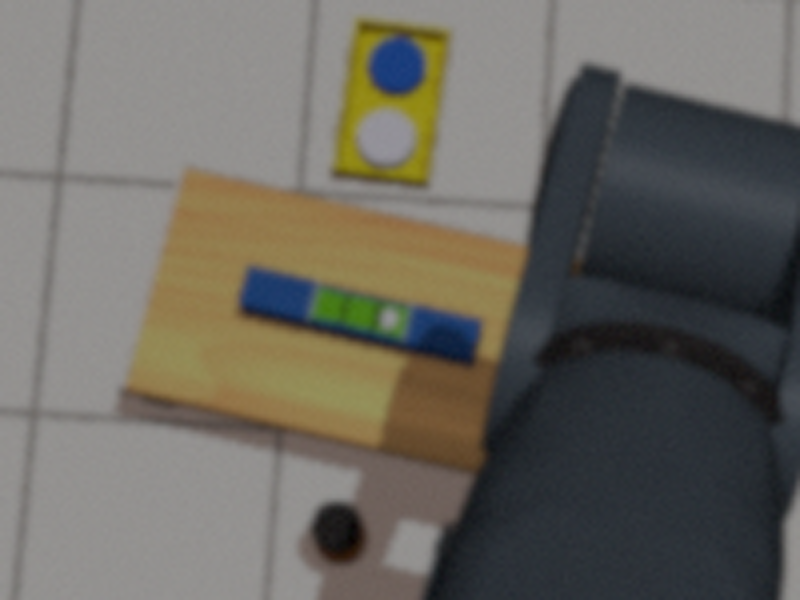

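The wrist view has the knob top centred at about (320,238) with its white mark. The level window at the top of the frame will leave view once I go down, but the top camera sees it unobstructed (bubble at (388,318) in the crop), so I'll use that one.

```bash
python3 -c "
from h import *
k=p2w('wrist',320,238,.106);print(k);togo(k[0],k[1],.073)"
```

```text
[ 0.5543 -0.0507  0.106 ]
t 12.6 tcp [ 0.5495 -0.0565  0.1757] yawY -9.673965881100138 F [ 0.3537  0.3736 -0.4132] gap 0.0802 j [-0.1868  0.4033  1.6897  0.0003  1.0484 -0.0181]
tool shift [0.0065 0.0037 0.1027]
```

```bash
python3 -c "
from h import *
cp=pose('wrist');snap('wrist','w7',(220,160,420,310),4)
for uv in [(320,238),(320,245),(316,240)]: print(p2w('wrist',*uv,.106,cp))"
```

```text
[ 0.5543 -0.0507  0.106 ]
[ 0.5535 -0.0552  0.106 ]
[ 0.5516 -0.0516  0.106 ]
```

View pics/w7.png

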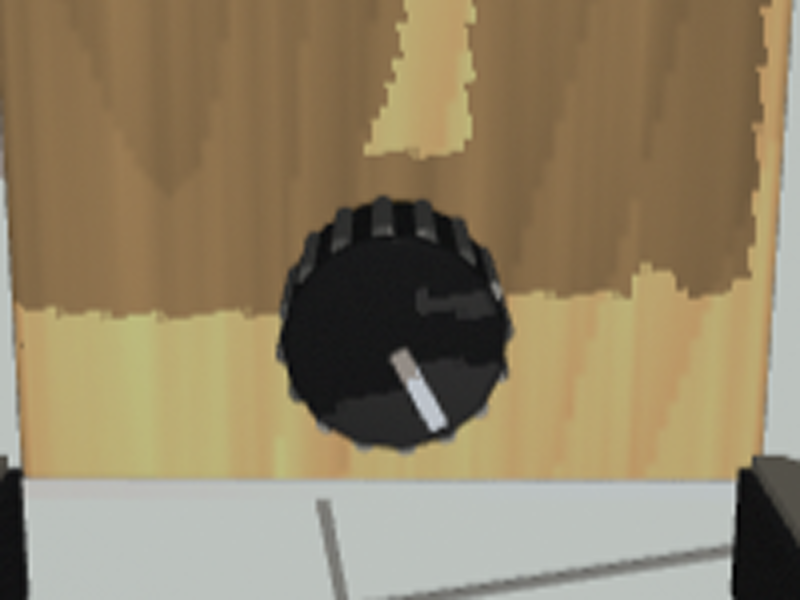

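The knob's top disc is centred at crop (395,342), which is full-frame (318.8,245.5) and about (0.5527,-0.0555) in world. Going down around it.

```bash
python3 -m pendant '[[[0.08,0.0015,0.003,0.02,0],[0.08,0,0,0.04,0],[0.08,0,0,0.03,0],[0.07,0,0,0.012,0],[0.06,0,0,0,0],[0.05,0,0,0,0],[0.025,0,0,0,0],[0.025,0,0,0,0]]]' 50; python3 -c "
from h import *;togo(.5527,-.0555,.073);snap('wrist','w8');snap('side','s8',(230,180,430,330),4)"
```

```text
time: 13.65
tool_pos: [0.552, -0.056, 0.074]
orientation: [-2.4, -2.026, 0.001]
ft_force: [-0.6, -1.4, -1.5]
finger_gap: 0.0352
t 13.65 tcp [ 0.552 -0.056  0.074] yawY -9.680782863521356 F [-0.6186 -1.4205 -1.4529] gap 0.0352 j [-0.185   0.5496  1.7526 -0.0001  0.8406 -0.016 ]
tool shift [0.0006 0.0006 0.001 ]
```

View pics/s8.png

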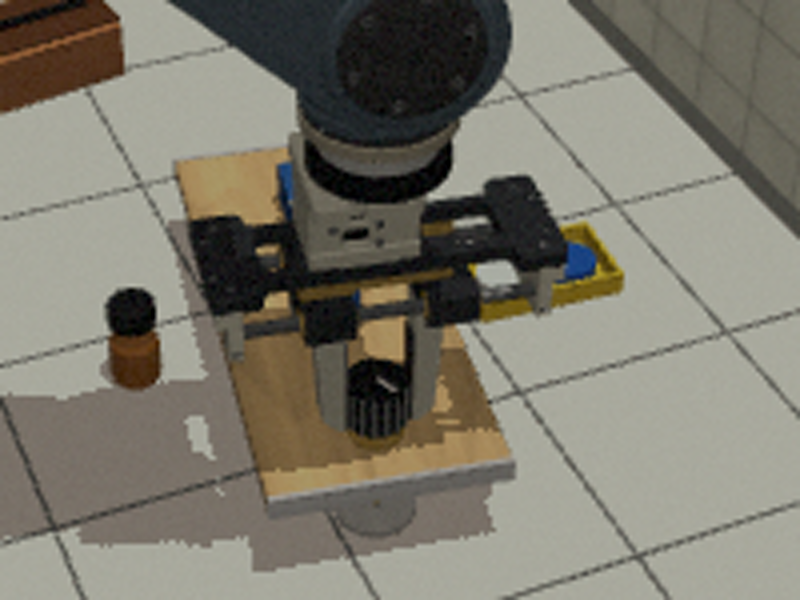

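View pics/w8.png

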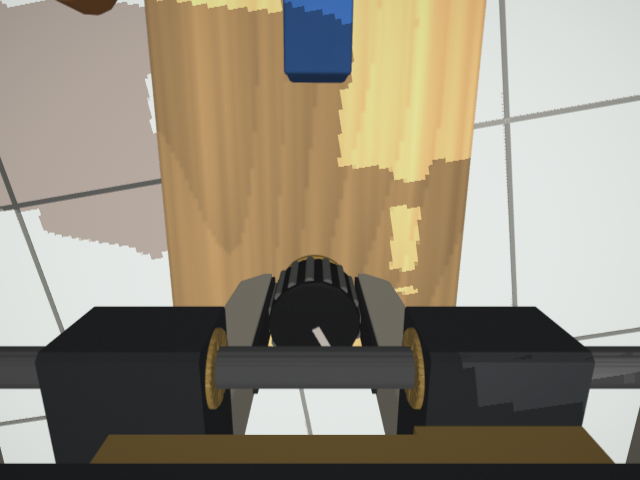

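The knob is held between the pads (gap 35 mm). Pressing down in small steps.

```bash
python3 -m pendant '[[[0.025,0,0,0,0],[0.025,0,0,0.001,0],[0.025,0,0,0.001,0],[0.025,0,0,0.001,0],[0.025,0,0,0.001,0],[0.025,0,0,0,0],[0.025,0,0,0,0],[0.025,0,0,0,0]]]' 50; python3 -c "
from h import *;togo(.5527,-.0555,.073)"
```

```text
time: 14.75
tool_pos: [0.5522, -0.0563, 0.0722]
orientation: [-2.401, -2.026, 0.001]
ft_force: [-18.4, -0.3, 36.7]
finger_gap: 0.0353
t 14.75 tcp [ 0.5522 -0.0563  0.0722] yawY -9.675383230743282 F [-18.4336  -0.327   36.6913] gap 0.0353 j [-0.1852  0.5525  1.7531 -0.0006  0.8364 -0.016 ]
tool shift [ 0.0008  0.0003 -0.0008]
```

Firm, with 37 N total, more than needed. I ease off about 1.5 mm and turn CCW (negative tool z) by 0.5 rad.

```bash
python3 -m pendant '[[[0.025,0,0,-0.001,0],[0.025,0,0,-0.0005,0],[0.025,0,0,0,-0.1],[0.025,0,0,0,-0.1],[0.025,0,0,0,-0.1],[0.025,0,0,0,-0.1],[0.025,0,0,0,-0.1],[0.025,0,0,0,0]]]' 50; python3 -c "
from h import *;togo(.5527,-.0555,.073);snap('top','t9',(260,200,340,260),10);snap('wrist','w9')"
```

```text
time: 15.75
tool_pos: [0.5516, -0.0564, 0.0725]
orientation: [-1.822, -2.557, 0.002]
ft_force: [-16.8, -1.4, 23.8]
finger_gap: 0.0352
t 15.75 tcp [ 0.5516 -0.0564  0.0725] yawY 19.058382289441973 F [-16.7827  -1.4379  23.8054] gap 0.0352 j [-0.1855  0.5517  1.7535 -0.001   0.8384 -0.5174]
tool shift [ 0.0005  0.0014 -0.0005]
```

View pics/t9.png

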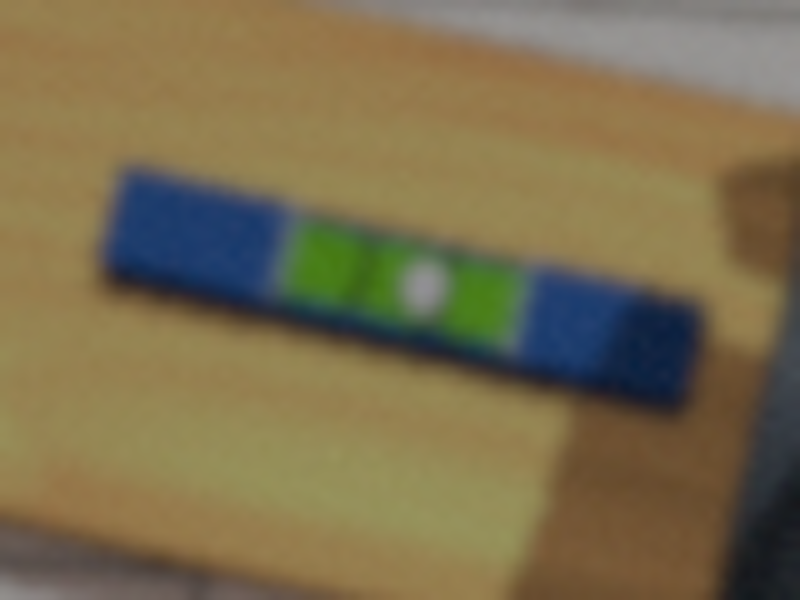

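View pics/w9.png

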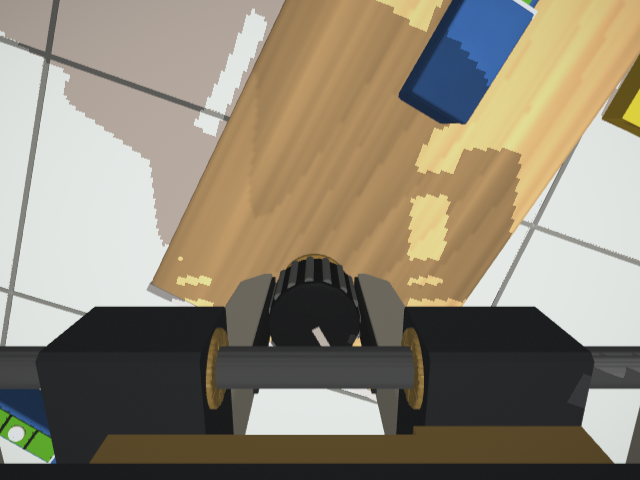

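The knob turns with the jaws (the white mark is unchanged in the wrist view). In the top crop the bubble is at (423,288), the window runs from 283 to 520 with its middle near 402, and so the bubble is about 5 mm towards the knob. I'll trim 1 mm sideways to relax the side load and let it settle.

```bash
python3 -m pendant '[[[0.025,0.0003,-0.0009,0,0],[0.025,0,0,0,0],[0.025,0,0,0,0],[0.025,0,0,0,0],[0.025,0,0,0,0],[0.025,0,0,0,0],[0.025,0,0,0,0],[0.025,0,0,0,0]]]' 50; cat >> h.py <<'E'
def bub(name):
    im=ctrl.read_camera('top')[:,:,::-1]
    cv2.imwrite(f"pics/{name}.png",cv2.resize(im[200:260,260:340],None,fx=10,fy=10,interpolation=cv2.INTER_CUBIC))
    s=im[205:250,262:335].astype(float);hsv=cv2.cvtColor(s.astype(np.uint8),cv2.COLOR_BGR2HSV)
    b,g,r=s[...,0],s[...,1],s[...,2]
    gm=(hsv[...,0]>42)&(hsv[...,0]<75)&(hsv[...,1]>120)
    ys,xs=np.nonzero(gm);mu=np.array([xs.mean(),ys.mean()])
    # blue body axis
    bm=(hsv[...,0]>100)&(hsv[...,0]<125)&(hsv[...,1]>120);by,bx=np.nonzero(bm|gm)
    u=np.linalg.svd(np.c_[bx,by]-np.c_[bx,by].mean(0),full_matrices=False)[2][0];u*=np.sign(u[0])
    c0=np.array([np.mean(bx),np.mean(by)])
    tb=(np.c_[bx,by]-c0)@u;tg=(np.c_[xs,ys]-c0)@u
    pxmm=(tb.max()-tb.min())/140
    wh=(b>110)&(hsv[...,1]<60);yy,xx=np.nonzero(wh)
    t=(np.c_[xx,yy]-c0)@u;n=np.abs((np.c_[xx,yy]-c0)@np.array([-u[1],u[0]]));k=(np.abs(t)<22*pxmm)&(n<5)
    w=b[yy,xx][k]-100
    print("px/mm",pxmm,"bubble t mm",(t[k]*w).sum()/w.sum()/pxmm,"n",k.sum(),"green range mm",tg.min()/pxmm,tg.max()/pxmm,"blue",tb.min()/pxmm,tb.max()/pxmm)
E
python3 -c "
from h import *;togo(.5527,-.0555,.073);bub('t10')"
```

```text
time: 16.85
tool_pos: [0.5515, -0.0564, 0.0726]
orientation: [1.825, 2.557, -0.001]
ft_force: [-10.4, -1.4, 18.8]
finger_gap: 0.0349
t 16.85 tcp [ 0.5515 -0.0564  0.0726] yawY 18.970699730401595 F [-10.4028  -1.3985  18.7961] gap 0.0349 j [-0.1857  0.5507  1.7553 -0.0006  0.8356 -0.5164]
tool shift [ 0.0005  0.0015 -0.0004]
px/mm 0.41422915501180035 bubble t mm 3.201548475401345 n 10 green range mm -25.38347175862716 26.165771690729915 blue -69.32666280284081 70.67333719715917
```

View pics/t10.png

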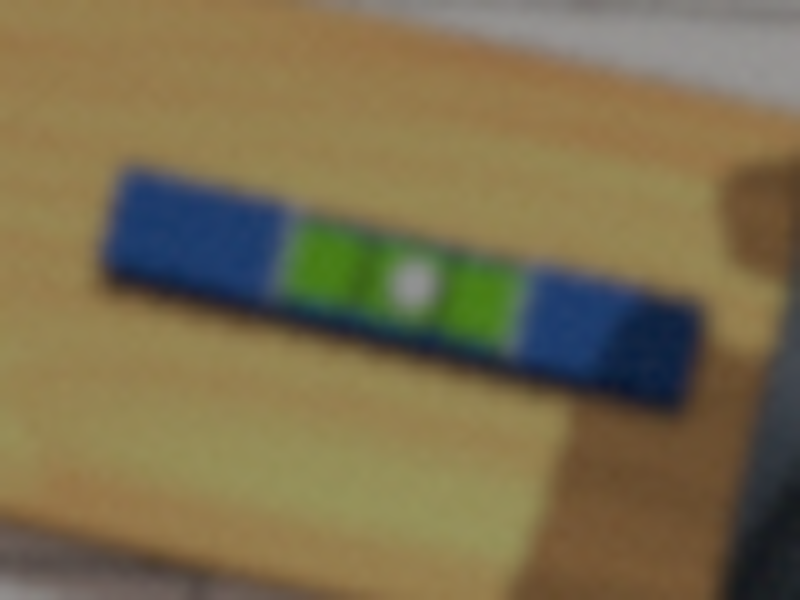

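The bubble is now at (412,283) between the lines at about (367,272) and (443,298), so 1.5–3 mm towards the knob. I turn a further 0.17 rad CCW and settle.

```bash
python3 -m pendant '[[[0.025,0,0,0,-0.085],[0.025,0,0,0,-0.085],[0.025,0,0,0,0],[0.025,0,0,0,0],[0.025,0,0,0,0],[0.025,0,0,0,0],[0.025,0,0,0,0],[0.025,0,0,0,0]]]' 50 && python3 -m pendant '[[[0.025,0,0,0,0],[0.025,0,0,0,0],[0.025,0,0,0,0],[0.025,0,0,0,0],[0.025,0,0,0,0],[0.025,0,0,0,0],[0.025,0,0,0,0],[0.025,0,0,0,0]]]' 50
python3 -c "
from h import *;togo(.5527,-.0555,.073);bub('t11');snap('wrist','w11');snap('side','s11',(230,180,430,330),4)"
```

```text
time: 17.9
tool_pos: [0.5513, -0.0565, 0.0726]
orientation: [-1.601, -2.703, 0.001]
ft_force: [-12.3, -2.0, 20.6]
finger_gap: 0.0352
time: 18.9
tool_pos: [0.5513, -0.0565, 0.0726]
orientation: [-1.601, -2.703, 0.001]
ft_force: [-12.5, -2.8, 20.2]
finger_gap: 0.0352
t 18.9 tcp [ 0.5513 -0.0565  0.0726] yawY 28.715122248356888 F [-12.48    -2.8108  20.1595] gap 0.0352 j [-0.1859  0.5506  1.7554 -0.001   0.8359 -0.6864]
tool shift [ 0.0003  0.0017 -0.0004]
px/mm 0.4142697819704641 bubble t mm 0.8402039642103718 n 11 green range mm -25.48615099375517 26.063369245869534 blue -69.43183315037746 70.56816684962254
```

View pics/t11.png

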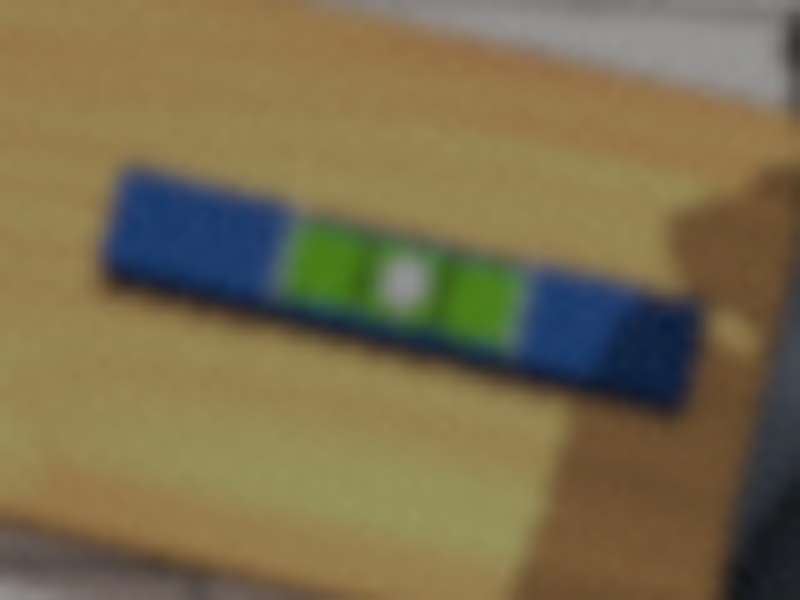

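View pics/w11.png

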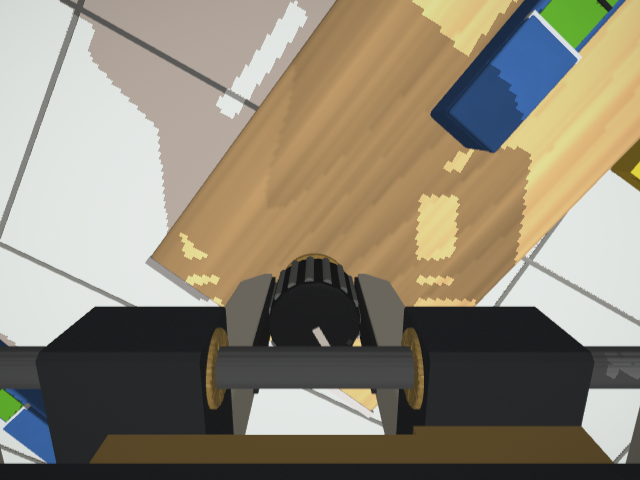

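View pics/s11.png

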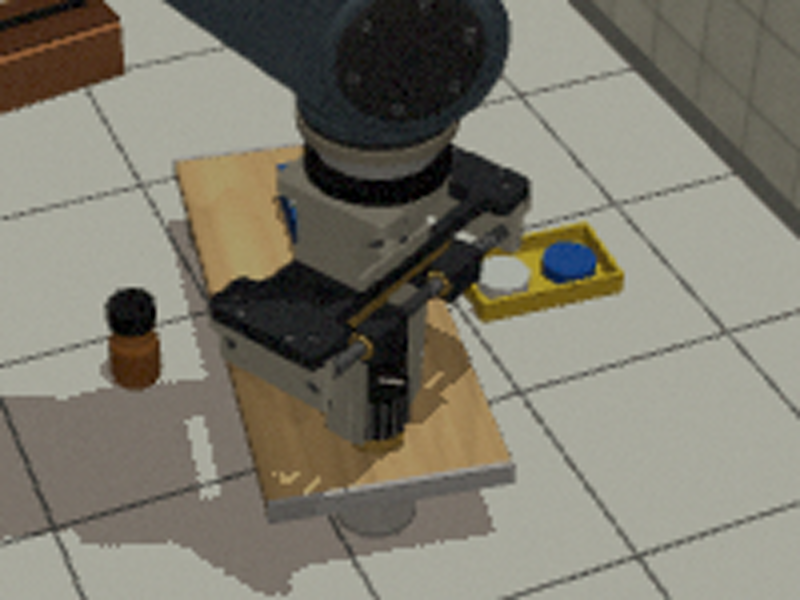

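The bubble sits at (404,280), midway between the lines at about 367 and 441. The force is 20 N, well above the 4 N springs, so the foot is on its pad. One more second to confirm it is at rest.

```bash
python3 -m pendant '[[[0.025,0,0,0,0],[0.025,0,0,0,0],[0.025,0,0,0,0],[0.025,0,0,0,0],[0.025,0,0,0,0],[0.025,0,0,0,0],[0.025,0,0,0,0],[0.025,0,0,0,0]]]' 50
python3 -c "
from h import *;togo(.5527,-.0555,.073);bub('t12')"
```

```text
time: 20.05
tool_pos: [0.5513, -0.0565, 0.0726]
orientation: [-1.601, -2.703, 0.001]
ft_force: [-11.7, -2.5, 20.5]
finger_gap: 0.0354
t 20.05 tcp [ 0.5513 -0.0565  0.0726] yawY 28.714641254686573 F [-11.7345  -2.466   20.5266] gap 0.0354 j [-0.1858  0.5506  1.7554 -0.0009  0.8359 -0.6864]
tool shift [ 0.0003  0.0017 -0.0004]
px/mm 0.4142063898760204 bubble t mm 0.3281967357561662 n 12 green range mm -25.87617330751389 25.67292077950437 blue -69.81802009067825 70.18197990932175
```

View pics/t12.png

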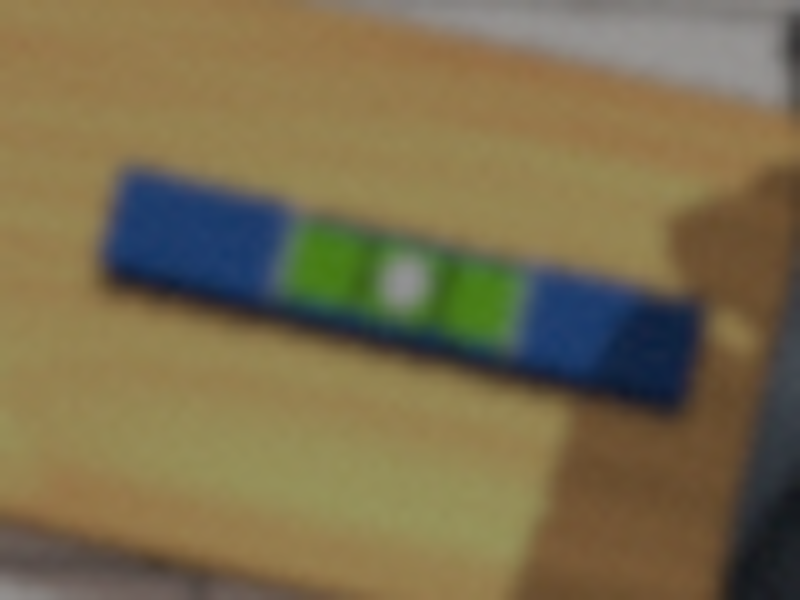

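The bubble is still at (404,280), centred and at rest, and the force is steady at 20 N. Handing in.

```bash
python3 -c "
from station import ctrl;print(ctrl.job_done())"
```

```text
the job is handed in; nothing more can be done
None
```

I stood the farthest of the three blue levels upright on the shelf board, lengthwise between the knob and the hinged end, and let go of it. Then I gripped the knob, pressed it down and turned it about 0.67 rad counter-clockwise. I handed the job in at about 20 s, still gripping and pressing.

**Bubble:** In the top view it was still midway between the two lines one second after the previous look. My image estimate put it 0.3–0.8 mm from the middle; the limit is 4.2 mm.

**Grip and press:** The upward force on the tool was steady at 20 N, well above the 4 N springs, and the gap on the knob was 35 mm.

**Bystanders:** In the last side view the vial and lens tray looked unmoved. The arm never came near the wooden box, of which only a corner was in that crop.

**What disagreed with the description:**
- The press lowered the tool only about 1.5–2 mm, where 3–8 mm was described. I judged from the force that the foot is on its pad; I did not see the contact.
- About 12 N of sideways load stayed on the knob.
- The first press reached 37 N before I eased it back.

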